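# Sort the capped straight fittings into their colour-coded cartons

### The arm

A 6-joint arm with a two-finger parallel gripper is mounted at the origin on the work surface. World frame = base frame: x ahead of the robot, y to its left, z up, the work surface at z = 0. Lengths are in mm, angles in rad, forces in N, time in s.
With the tool pointing down it reaches from about 275 to 1000 mm from the base axis. Payload 8.4 kg.
Tool frame: the origin (TCP) lies at the centre of the arm's flange, where the gripper is bolted on; the fingertips stand 173 mm ahead of it and the grasp point (between the pads) lies 155 mm ahead of it (tcp_to_tips is the distance from the TCP to the fingertips, in mm); z points along the fingers, x is the direction in which the jaws open and shut, and the axes are right-handed (so a half turn about z gives the same grasp; the last joint's range is limited). The gripper opens to 85 mm and grips with 20 to 120 N. Pads are 22 mm wide; open, the fingers measure 114 mm over their backs; the gripper's body (76 mm by 85 mm) begins 54 mm behind the grasp point. The pads swing forward as they close: fully open they stand 13 mm farther back than shut.
Start: joints at [-1.131, 0.353, 1.633, -0, 1.155, -0.002], TCP at [267.229, -564.994, 404.681] pointing down, gripper open.
Joint ranges: [-2.63, 2.63], [-0.92, 2.1], [0.06, 2.66], [-1.3, 4.44], [0, 2.69], [-3.02, 3.02]. Speed limits (rad/s): [2.22, 2.22, 2.79, 3.14, 3.14, 3.14].

### API

Orientations are given as [roll, pitch, yaw] about the fixed x, y, z axes, in that order (R = Rz(yaw) Ry(pitch) Rx(roll)).
In Python, from rig import sense, grab_frame, camera_info, sign_off, tcp_to_tips gives the robot as it stands.
- The arm moves only by the shell command python3 -m creep 'ROWS' [FORCE]. ROWS is text: rows parted by semicolons, each of 5 numbers parted by spaces: the opening in per cent of the stroke, from 0 (shut) to 100 (fully open), then the shift along the tool's x, y, z in cm, then the turn about the tool's z in degrees. In form: fingers tx ty tz roll; .... A call has 1 to 20 rows; each row is the pose to reach, as a shift and turn from the pose measured when the call began, along the tool's axes at that moment; what a row does not reach only later rows make up. A row lasts 1/10 s, in which the tool goes at most 50 mm and 8.59 degrees, less where a joint would pass 70% of its speed; a pose out of reach is approached as far as the arm can. A call with a gripper value outside its range is refused whole. The fingers move at their own pace and stop on an object; FORCE is the grip in N (left out, the last holds). Time passes only in rows, so rows that repeat a pose let the fingers close. It gives the time, the measured TCP pose, the force and the opening at its end, in the units of the state.
- sense(): the state, without advancing time (a new reading comes with each control period).
- grab_frame(name): name is "side" or "top"; returns (picture, depth): 480x640x3 uint8, blue, green, red; 480x640 float32, mm along the optical axis (not along the pixel's ray), 0 where there is no reading.
- camera_info(name): a dict with "vertical_fov" (degrees; the focal length in pixels is half the picture's height over the tangent of half this angle, whatever the lens; pixels are square), "cx", "cy" (the principal point, pixels), "world_to_cam" (4x4, takes a point from world to camera coordinates). Camera axes: x right, y down, z forward; pixel columns grow to the right and rows downward; lengths in mm; the calibration is good to about 2 mm. A picture is of the moment at which its call begins. camera_info takes no time and is no camera call.
- sign_off(): hands the job in, once; it reports no verdict.
The state is a dict: "clock": time; "qpos": joint angles; "qvel": joint speeds; "joint_efforts": joint torques, N m; "eef_pos": TCP position; "tcp_rot": TCP orientation; "contact_force": force on the tool from outside, world axes, zero at the start; "wrist_torque": the same for the moment, N m; "opening": opening from 0.0 (shut) to 1.0 (fully open).
Only numpy, scipy, OpenCV 4.12 (cv2) and the standard library are available. Lean on these libraries where they do the work, as an engineer would, in place of code of your own. Each camera call takes 0.05 s, during which the arm holds its last target.

### The job

Pick out the four straight pipe fittings and put each one into the carton of the same colour as its cap, standing upright on the carton's floor with the cap on top. Leave the two elbow fittings standing where they are, although their caps have the same colours.

Things in the scene. Friction and masses are not known exactly. Their poses are not given: they have to be found in the camera images.
- straight_red: Upright straight pipe fitting, loose, 0.2 to 0.4 kg: steel hex nut at the foot (53 mm over corners, 24 mm high), thread 33 mm in diameter, on top a fixed round red cap 38 mm in diameter, 42 to 72 mm above the foot. Stands with the other straights and elbows in a loose row along y, on the robot's side of the cartons, 100 mm or more apart, free to both sides along x. Origin: centre of underside; z up.
- straight_yellow: Upright straight pipe fitting, loose, 0.2 to 0.4 kg: steel hex nut at the foot (53 mm over corners, 24 mm high), thread 33 mm in diameter, on top a fixed round yellow cap 38 mm in diameter, 42 to 72 mm above the foot. Stands with the other straights and elbows in a loose row along y, on the robot's side of the cartons, 100 mm or more apart, free to both sides along x. Origin: centre of underside; z up.
- straight_blue: Upright straight pipe fitting, loose, 0.2 to 0.4 kg: steel hex nut at the foot (53 mm over corners, 24 mm high), thread 33 mm in diameter, on top a fixed round blue cap 38 mm in diameter, 42 to 72 mm above the foot. Stands with the other straights and elbows in a loose row along y, on the robot's side of the cartons, 100 mm or more apart, free to both sides along x. Origin: centre of underside; z up.
- straight_green: Upright straight pipe fitting, loose, 0.2 to 0.4 kg: steel hex nut at the foot (53 mm over corners, 24 mm high), thread 33 mm in diameter, on top a fixed round green cap 38 mm in diameter, 42 to 72 mm above the foot. Stands with the other straights and elbows in a loose row along y, on the robot's side of the cartons, 100 mm or more apart, free to both sides along x. Origin: centre of underside; z up.
- carton_red: Open cardboard carton with a red floor card inside and a red strip on its near and far outer sides; fixed to the bench. Outside 90 x 90 mm and 34 mm high, walls and floor 4 mm thick, so the inside is 82 x 82 mm and its floor lies 4 mm above the bench. Empty at the start. Origin: centre of the underside (bench level); x and y along its sides, z up.
- carton_yellow: Open cardboard carton with a yellow floor card inside and a yellow strip on its near and far outer sides; fixed to the bench. Outside 90 x 90 mm and 34 mm high, walls and floor 4 mm thick, so the inside is 82 x 82 mm and its floor lies 4 mm above the bench. Empty at the start. Origin: centre of the underside (bench level); x and y along its sides, z up.
- carton_blue: Open cardboard carton with a blue floor card inside and a blue strip on its near and far outer sides; fixed to the bench. Outside 90 x 90 mm and 34 mm high, walls and floor 4 mm thick, so the inside is 82 x 82 mm and its floor lies 4 mm above the bench. Empty at the start. Origin: centre of the underside (bench level); x and y along its sides, z up.
- carton_green: Open cardboard carton with a green floor card inside and a green strip on its near and far outer sides; fixed to the bench. Outside 90 x 90 mm and 34 mm high, walls and floor 4 mm thick, so the inside is 82 x 82 mm and its floor lies 4 mm above the bench. Empty at the start. Origin: centre of the underside (bench level); x and y along its sides, z up.
- elbow_blue: Right-angle elbow fitting with a blue cap, loose, about 0.35 kg, NOT to be moved: the same 53 mm steel hex nut at the foot (24 mm high), an upright steel neck, and a level arm whose blue cap (36 mm in diameter) ends 46 mm to the side; 63 mm high in all. Origin: centre of the underside of the nut; z up, x along the arm towards the cap.
- elbow_yellow: Right-angle elbow fitting with a yellow cap, loose, about 0.35 kg, NOT to be moved: the same 53 mm steel hex nut at the foot (24 mm high), an upright steel neck, and a level arm whose yellow cap (36 mm in diameter) ends 46 mm to the side; 63 mm high in all. Origin: centre of the underside of the nut; z up, x along the arm towards the cap.
There are look-alikes about, which are no part of the job. What is shaped like the carton_yellow but pink or turquoise is not meant.

How it is judged (in metres and radians):
At the end, for the whole second after the job is handed in: Each straight fitting stands in the carton of its colour: foot on its floor (origin under 10 mm above the carton's), within 22 mm of its centre along each side (all the walls allow), within 0.15 rad of upright, released, at rest; both elbows stand within 25 mm of where they were (x of straight_red in the frame of carton_red between -0.022 and 0.022 m and y of straight_red in the frame of carton_red between -0.022 and 0.022 m and z of straight_red in the frame of carton_red between 0 and 0.01 m and angle between each of straight_red, straight_yellow, straight_blue, straight_green's own z axis and vertical below 0.15 rad and linear speed of each of straight_red, straight_yellow, straight_blue, straight_green below 0.02 m/s and angular speed of each of straight_red, straight_yellow, straight_blue, straight_green below 0.2 rad/s and x of straight_yellow in the frame of carton_yellow between -0.022 and 0.022 m and y of straight_yellow in the frame of carton_yellow between -0.022 and 0.022 m and z of straight_yellow in the frame of carton_yellow between 0 and 0.01 m and x of straight_blue in the frame of carton_blue between -0.022 and 0.022 m and y of straight_blue in the frame of carton_blue between -0.022 and 0.022 m and z of straight_blue in the frame of carton_blue between 0 and 0.01 m and x of straight_green in the frame of carton_green between -0.022 and 0.022 m and y of straight_green in the frame of carton_green between -0.022 and 0.022 m and z of straight_green in the frame of carton_green between 0 and 0.01 m and distance of each of elbow_blue, elbow_yellow from where it was at the start of the episode below 0.025 m and angle between each of elbow_blue, elbow_yellow's own z axis and vertical below 0.2 rad); the robot touches nothing.
It fails at once if the blue-capped elbow is shifted by more than 25 mm or tipped over (distance of elbow_blue from where it was at the start of the episode above 0.025 m or angle between elbow_blue's own z axis and vertical above 0.3 rad).
It fails at once if the yellow-capped elbow is shifted by more than 25 mm or tipped over (distance of elbow_yellow from where it was at the start of the episode above 0.025 m or angle between elbow_yellow's own z axis and vertical above 0.3 rad).
It also fails if it takes over 90 s, if anything falls off the work surface, if the arm or the gripper's body presses on something with over 40 N, if the wrist force passes 120 N, or if a joint passes its speed limit or range.

## Working session

There is one attempt and no reset: what is moved stays moved. The work goes in short steps, Python scripts to look and compute and a shell command to move; the robot and the scene stay as the last step left them, time stands still between calls to the robot, and variables do not carry over. Pictures are saved under pics/ and viewed, and the job is handed in when it is done.

```bash
mkdir -p pics; ls; python3 - <<'E'
from rig import *
import cv2
s=sense(); print(s)
for n in("side","top"):
    im,d=grab_frame(n); cv2.imwrite(f"pics/{n}0.png",im); print(n,camera_info(n))
    import numpy as np; np.save(f"/tmp/{n}0.npy",d)
E
```

```text
pics
{'clock': 0.0, 'qpos': array([-1.13140886e+00,  3.53663863e-01,  1.63415266e+00, -1.77234462e-05,
        1.15518590e+00, -2.42807586e-03]), 'qvel': array([ 7.39771376e-06,  3.26860018e-04,  1.81057540e-03,  3.27474752e-05,
       -9.60509671e-04,  5.89742465e-04]), 'joint_efforts': array([-9.62427803e-04, -6.05258346e+01, -3.42067909e+01, -1.21336452e-04,
        9.48950270e-03, -3.81835406e-06]), 'eef_pos': array([ 267.11836759, -564.77795607,  403.94376361]), 'tcp_rot': array([ 3.14157987e+00,  1.40980588e-03, -1.12897363e+00]), 'contact_force': array([-0.74256396,  1.3357822 , -0.29390161]), 'wrist_torque': array([-0.03447103,  0.0092006 , -0.04857939]), 'opening': 0.9995234147531937}
side {'vertical_fov': 47.82732977816389, 'cx': 317.7121054298373, 'cy': 245.4304974969211, 'world_to_cam': array([[ 7.05307048e-01, -7.08506117e-01,  2.36864874e-02,
        -3.71998937e+02],
       [-4.21110750e-01, -4.45620052e-01, -7.89992725e-01,
         1.69456204e+02],
       [ 5.70269852e-01,  5.47212802e-01, -6.12658506e-01,
         1.04470008e+03],
       [ 0.00000000e+00,  0.00000000e+00,  0.00000000e+00,
         1.00000000e+00]])}
top {'vertical_fov': 57.600902144054515, 'cx': 314.1491219573697, 'cy': 240.06668793437942, 'world_to_cam': array([[-2.29875636e-02, -9.99410666e-01,  2.54929844e-02,
        -9.89708681e+01],
       [-9.97925609e-01,  2.14046849e-02, -6.07150565e-02,
         4.48405273e+02],
       [ 6.01336058e-02, -2.68357932e-02, -9.97829539e-01,
         1.12831620e+03],
       [ 0.00000000e+00,  0.00000000e+00,  0.00000000e+00,
         1.00000000e+00]])}
```

View pics/top0.png

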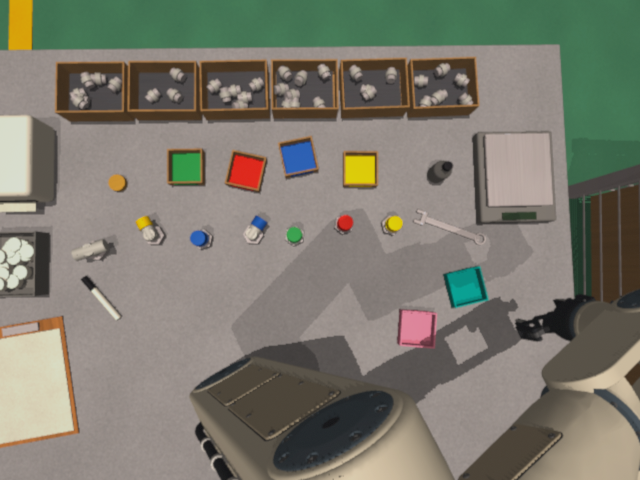

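View pics/side0.png

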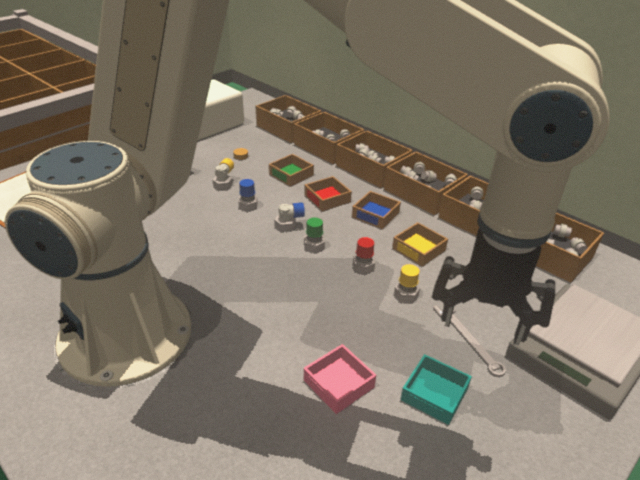

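The top view shows six fittings in a row. The round caps standing over a hex nut are the straights: blue (200,238), green (294,234), red (345,223) and yellow (394,224). The elbows have a level arm: yellow-capped (150,230) and blue-capped (256,229). The cartons are green (186,167), red (246,171), blue (298,157) and yellow (360,169). The pink one (417,328) and the turquoise one (466,287) are look-alikes. I'll confirm this in an enlarged crop and measure.

```bash
cat > h.py <<'E'
import numpy as np,cv2
from rig import *
def K(n,c=None):
    c=c or camera_info(n); f=240/np.tan(np.radians(c["vertical_fov"]/2)); return f,c["cx"],c["cy"],np.array(c["world_to_cam"])
def onplane(n,u,v,z):
    f,cx,cy,T=K(n); R,t=T[:3,:3],T[:3,3]
    o=-R.T@t; d=R.T@np.array([(u-cx)/f,(v-cy)/f,1.]); return o+d*(z-o[2])/d[2]
def cloud(n,d):
    f,cx,cy,T=K(n); v,u=np.mgrid[:480,:640]
    P=np.stack([(u-cx)*d/f,(v-cy)*d/f,d],-1); return (P-T[:3,3])@T[:3,:3]
def masks(im):
    h=cv2.cvtColor(im,cv2.COLOR_BGR2HSV); H,S,V=[h[...,i].astype(int) for i in range(3)]
    b=(S>150)&(V>70)
    return dict(red=b&((H<6)|(H>174)),yellow=b&(H>22)&(H<34),blue=b&(H>100)&(H<125),green=b&(H>45)&(H<85))
E
python3 - <<'E'
from h import *
im=cv2.imread("pics/top0.png"); d=np.load("/tmp/top0.npy")
c=im[130:270,120:420]; cv2.imwrite("pics/crop0.png",cv2.resize(c,None,fx=2.6,fy=2.6,interpolation=cv2.INTER_CUBIC))
W=cloud("top",d)
for k,m in masks(im).items():
    m=m.copy(); m[:130]=0; m[270:]=0; m[:,:125]=0;m[:,430:]=0
    n,l,st,ce=cv2.connectedComponentsWithStats(m.astype(np.uint8))
    for i in range(1,n):
        if st[i,4]<60: continue
        z=np.median(W[l==i][:,2]); q=l==i
        r=cv2.minAreaRect(np.argwhere(q)[:,::-1].astype(np.float32))
        print(k,ce[i].round(1),st[i,4],"z%.0f"%z,"plane0",onplane("top",*r[0],4 if st[i,4]>400 else 72).round(1),"med",np.median(W[q],0).round(1),r)
E
```

```text
red [245.6 170.8] 827 z6 plane0 [635.1  69.    4. ] med [634.5  67.7   5.7] ((245.5470428466797, 170.78823852539062), (29.177148818969727, 28.41789436340332), 12.528807640075684)
red [344.8 222.5] 189 z72 plane0 [ 485.  -185.5   72. ] med [ 485.9 -185.3   72.2] ((345.0, 222.5), (15.0, 14.0), 90.0)
yellow [359.6 168.6] 840 z6 plane0 [ 636.1 -236.4    4. ] med [ 634.6 -234.7    5.9] ((360.0, 168.5), (27.0, 30.0), 90.0)
yellow [142.8 222.1] 123 z61 plane0 [496.6 314.7  72. ] med [497.7 318.3  61. ] ((142.8184814453125, 221.91717529296875), (9.73666000366211, 13.32805061340332), 61.3895378112793)
yellow [393.6 223.2] 199 z72 plane0 [ 480.  -307.1   72. ] med [ 481.  -307.9   71.9] ((393.50006103515625, 223.5000457763672), (14.142135620117188, 15.55634880065918), 45.0)
blue [297.8 156.8] 774 z6 plane0 [670.7 -70.8   4. ] med [669.9 -71.    5.6] ((297.8461608886719, 156.73074340820312), (26.475675582885742, 29.221302032470703), 78.69007110595703)
blue [258.8 222.5] 112 z60 plane0 [489.4  29.1  72. ] med [490.6  29.8  60.5] ((258.83709716796875, 222.46067810058594), (12.507975578308105, 8.797982215881348), 32.00538635253906)
blue [198.5 237.9] 186 z72 plane0 [453.9 178.4  72. ] med [453.9 178.2  72.5] ((198.50001525878906, 238.00001525878906), (14.849241256713867, 14.849241256713867), 45.0)
green [185.5 166.5] 676 z5 plane0 [649.4 227.4   4. ] med [648.9 226.    5.5] ((185.5, 166.5), (25.0, 25.0), 90.0)
green [293.9 234.6] 146 z73 plane0 [457.6 -57.6  72. ] med [456.8 -57.6  72.9] ((294.0, 234.5), (13.0, 12.0), 90.0)
```

View pics/crop0.png

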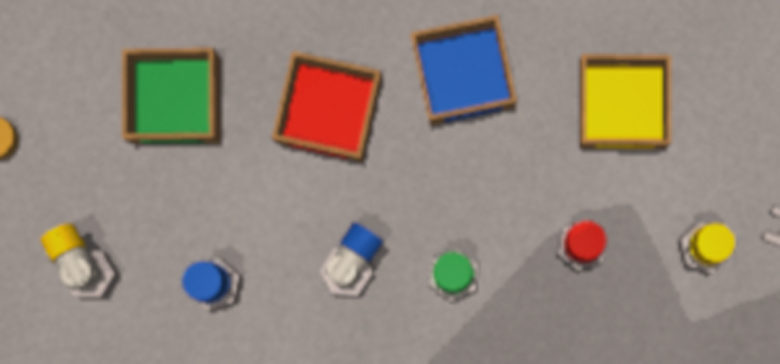

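The crop confirms it: the four straights show a round cap over a hex nut, and the two elbows show side arms. Next I'll refine the carton centres from the rims and cross-check the caps from the side camera.

```bash
python3 - <<'E'
from h import *
W=cloud("top",np.load("/tmp/top0.npy")).reshape(-1,3)
for k,c in dict(red=(635,68),yellow=(636,-236),blue=(670,-71),green=(649,227)).items():
    q=W[(abs(W[:,0]-c[0])<70)&(abs(W[:,1]-c[1])<70)&(W[:,2]>24)&(W[:,2]<45)]
    r=cv2.minAreaRect(q[:,:2].astype(np.float32)); print(k,len(q),np.round(r[0],1),np.round(r[1],1),round(r[2],1))
im=cv2.imread("pics/side0.png"); S=cloud("side",np.load("/tmp/side0.npy"))
Wt=S.reshape(-1,3)
for k,c in dict(red=(485,-185.5),yellow=(480.3,-307.5),blue=(454,178.3),green=(457.3,-57.6)).items():
    q=Wt[(abs(Wt[:,0]-c[0])<30)&(abs(Wt[:,1]-c[1])<30)&(Wt[:,2]>69)&(Wt[:,2]<77)]
    if len(q): r=cv2.minEnclosingCircle(q[:,:2].astype(np.float32)); print("side",k,len(q),np.round(r[0],1),r[1], q.mean(0).round(1))
b=W[(W[:,0]>720)&(W[:,0]<800)&(W[:,1]>-250)&(W[:,1]<200)&(W[:,2]>20)]; print("bins x min",np.percentile(b[:,0],1),"z max",np.percentile(b[:,2],99))
for c in [(460,40),(470,310)]:
    q=W[(abs(W[:,0]-c[0])<60)&(abs(W[:,1]-c[1])<60)&(W[:,2]>12)]; print("elbow bounds",q.min(0).round(),q.max(0).round())
E
```

```text
red 303 [629.6  65.7] [90.8 92.2] 75.9
yellow 325 [ 629.7 -235. ] [89.9 92.5] 88.4
blue 286 [665.2 -72. ] [91.9 90.2] 10.9
green 344 [643.7 221.9] [92.2 91.7] 0.1
side red 145 [ 482.2 -184.7] 21.29909896850586 [ 482.4 -186.9   71.5]
side yellow 171 [ 477.8 -311.2] 19.877504348754883 [ 477.9 -311.3   71.7]
side blue 96 [450.9 179.1] 20.58827781677246 [451.2 180.   71.4]
side green 130 [455.4 -57.4] 19.452871322631836 [455.2 -58.1  71.5]
bins x min 773.3982014925895 z max 74.13470841461965
elbow bounds [441.  11.  16.] [508.  75.  67.]
elbow bounds [444. 279.  12.] [514. 339.  68.]
```

```bash
cat >> h.py <<'E'
def go(x,y,z,yaw=0.):
    s=sense(); p=s["eef_pos"]; a=s["tcp_rot"][2]
    from scipy.spatial.transform import Rotation as Ro
    R=Ro.from_euler("xyz",s["tcp_rot"]).as_matrix(); d=R.T@(np.array([x,y,z])-p)/10
    print("cm",d.round(2),"roll deg",round(-np.degrees(yaw-a),1),"pose",p.round(1),"yaw",a.round(3),"F",s["contact_force"].round(1),"op",round(s["opening"],3),"t",s["clock"])
E
python3 -c "
from h import *
go(479,-309,300)"
```

```text
cm [-14.05 -30.09  10.42] roll deg -64.7 pose [ 267.1 -564.8  404. ] yaw -1.129 F [-0.1  1.   1.2] op 1.001 t 0.1
```

```bash
python3 -m creep '100 -1.4 -3 1 -6.5; 100 -2.8 -6 2.1 -13; 100 -4.2 -9 3.1 -19.5; 100 -5.6 -12 4.2 -26; 100 -7 -15 5.2 -32.5; 100 -8.4 -18 6.2 -39; 100 -9.8 -21 7.3 -45.5; 100 -11.2 -24 8.3 -52; 100 -12.6 -27 9.4 -58.5; 100 -14.05 -30.1 10.4 -64.7; 100 -14.05 -30.1 10.4 -64.7; 100 -14.05 -30.1 10.4 -64.7' 70; python3 -c "
from h import *
go(479,-309,215)"
```

```text
clock: 1.3
eef_pos: [479.3, -308.4, 299.8]
tcp_rot: [-3.14, 0.002, 0.001]
contact_force: [-1.1, 0.2, 0.2]
opening: 0.997
cm [-0.01  0.07  8.48] roll deg 0.1 pose [ 479.3 -308.4  299.8] yaw 0.001 F [-1.1  0.2  0.2] op 0.997 t 1.3
```

```bash
python3 -m creep '100 0 0 2 0; 100 0 0 4 0; 100 0 0.05 6 0; 100 0 0.05 7.5 0; 100 0 0.05 8.5 0; 100 0 0.05 8.5 0; 60 0 0.05 8.5 0; 50 0 0.05 8.5 0; 40 0 0.05 8.5 0; 30 0 0.05 8.5 0; 30 0 0.05 8.5 0; 30 0 0.05 8.5 0; 30 0 0.05 8.5 0; 30 0 0.05 8.5 0' 70; python3 - <<'E'
from h import *
im,d=grab_frame("side"); cv2.imwrite("pics/s1.png",im)
go(479,-309,325)
E
```

```text
clock: 2.7
eef_pos: [479.5, -308.9, 215.7]
tcp_rot: [-3.141, 0.0, 0.001]
contact_force: [-0.8, -0.2, 5.1]
opening: 0.425
cm [ -0.06  -0.   -10.92] roll deg 0.1 pose [ 479.5 -308.9  215.8] yaw 0.001 F [0.  0.5 4.6] op 0.424 t 2.75
```

View pics/s1.png

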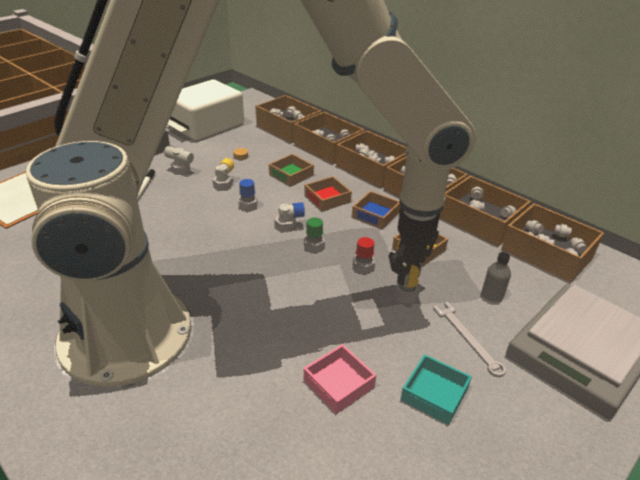

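The yellow cap at (412,270) is between the fingers, and the opening of 0.425 (36 mm) agrees with the cap. Next I lift and carry it.

```bash
python3 -m creep '30 0 0 -1 0; 30 0 0 -3 0; 30 0 0 -5.5 0; 30 0 0 -8 0; 30 2 -1 -8 0; 30 5 -2.5 -8 0; 30 8 -4 -8 0; 30 11 -5.4 -8 0; 30 13.5 -6.6 -8 0; 30 15.05 -7.4 -8 0; 30 15.05 -7.4 -8 0; 30 15.05 -7.4 -8 0'; python3 -c "
from h import *
go(630,-235,220)"
```

```text
clock: 3.95
eef_pos: [629.4, -234.8, 295.6]
tcp_rot: [-3.141, 0.002, 0.002]
contact_force: [0.1, -0.2, -3.3]
opening: 0.416
cm [0.07 0.03 7.56] roll deg 0.1 pose [ 629.4 -234.8  295.6] yaw 0.002 F [ 0.1 -0.2 -3.3] op 0.416 t 3.95
```

```bash
python3 -m creep '30 0 0 2 0; 30 0 0 4 0; 30 0 0 5.5 0; 30 0 0 6.5 0; 30 0 0 7.1 0; 30 0 0 7.4 0; 30 0 0 7.5 0; 30 0 0 7.6 0; 30 0 0 7.6 0'; python3 -c "
from h import *
go(630,-235,220)"
```

```text
clock: 4.85
eef_pos: [629.5, -234.8, 220.0]
tcp_rot: [-3.141, 0.001, 0.002]
contact_force: [0.1, -0.1, -3.1]
opening: 0.422
cm [0.05 0.02 0.  ] roll deg 0.1 pose [ 629.5 -234.8  220. ] yaw 0.002 F [ 0.1 -0.1 -3.1] op 0.422 t 4.85
```

```bash
python3 -m creep '30 0 0 0.1 0; 30 0 0 0.1 0; 30 0 0 0.15 0; 30 0 0 0.15 0'; python3 -c "
from h import *
go(630,-235,220)"
```

```text
clock: 5.25
eef_pos: [629.7, -234.8, 219.8]
tcp_rot: [-3.141, 0.0, 0.002]
contact_force: [-3.4, 1.4, 7.6]
opening: 0.426
cm [ 0.03  0.02 -0.02] roll deg 0.1 pose [ 629.7 -234.8  219.8] yaw 0.002 F [-3.4  1.4  7.6] op 0.426 t 5.25
```

Foot contact: the force went from -3 to +8 N. I release, rise and look.

```bash
python3 -m creep '50 0 0 -0.02 0; 60 0 0 -0.02 0; 80 0 0 -0.02 0; 100 0 0 -0.02 0; 100 0 0 -0.02 0; 100 0 0 -0.02 0; 100 0 0 -2 0; 100 0 0 -5 0; 100 0 0 -9 0; 100 0 0 -9 0'; python3 - <<'E'
from h import *
im,d=grab_frame("side"); cv2.imwrite("pics/s2.png",im)
go(484,-186,310)
E
```

```text
clock: 6.25
eef_pos: [631.6, -235.5, 315.5]
tcp_rot: [3.139, -0.008, 0.002]
contact_force: [1.0, -1.0, -0.6]
opening: 0.997
cm [-14.67  -4.95   0.21] roll deg 0.1 pose [ 630.7 -235.2  312.9] yaw 0.002 F [-0.1  0.1 -0.4] op 0.999 t 6.3
```

View pics/s2.png

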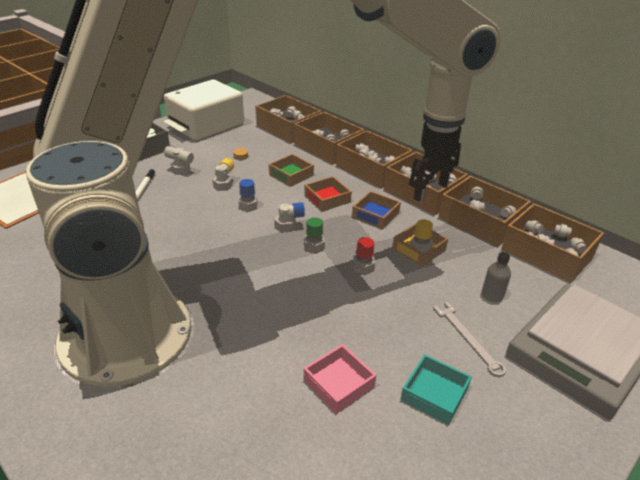

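The yellow straight stands upright in its carton, with the cap at (424,232). Next is red.

```bash
python3 -m creep '100 -2 -0.7 0 0; 100 -5 -1.7 0 0; 100 -8 -2.7 0 0; 100 -11 -3.7 0 0; 100 -13.5 -4.6 0.2 0; 100 -14.7 -4.95 0.2 0; 100 -14.7 -4.95 0.2 0; 100 -14.7 -4.95 2.5 0; 100 -14.7 -4.95 5 0; 100 -14.7 -4.95 7.5 0; 100 -14.7 -4.95 9 0; 100 -14.7 -4.95 9.75 0; 100 -14.7 -4.95 9.75 0; 100 -14.7 -4.95 9.75 0'; python3 -c "
from h import *
go(484,-186,215)"
```

```text
clock: 7.7
eef_pos: [484.9, -186.4, 215.0]
tcp_rot: [3.14, -0.006, 0.002]
contact_force: [0.1, -0.5, 0.2]
opening: 1.002
cm [-0.09 -0.04 -0.01] roll deg 0.1 pose [ 484.9 -186.4  215. ] yaw 0.002 F [ 0.1 -0.5  0.2] op 1.002 t 7.7
```

```bash
python3 -m creep '60 0 0 0 0; 50 0 0 0 0; 40 0 0 0 0; 30 0 0 0 0; 30 0 0 0 0; 30 0 0 0 0; 30 0 0 0 0; 30 0 0 0 0; 30 0 0 -1 0; 30 0 0 -3 0; 30 0 0 -6 0; 30 0 0 -9 0; 30 0 0 -11 0; 30 0 0 -11 0; 30 0 0 -11 0'; python3 -c "
from h import *
go(630,66,325)"
```

```text
clock: 9.2
eef_pos: [484.0, -186.1, 325.1]
tcp_rot: [3.139, -0.006, 0.002]
contact_force: [0.3, -0.4, -2.0]
opening: 0.426
cm [ 14.64 -25.18   0.04] roll deg 0.1 pose [ 484.  -186.1  325.1] yaw 0.002 F [ 0.3 -0.4 -2. ] op 0.426 t 9.2
```

```bash
python3 -m creep '30 0.8 -1.3 0 0; 30 2.3 -4 0 0; 30 4 -6.9 0 0; 30 5.8 -10 0 0; 30 7.5 -13 0 0; 30 9.3 -16 0 0; 30 11 -19 0 0; 30 12.5 -21.7 0 0; 30 13.8 -23.8 0 0; 30 14.65 -25.2 0 0; 30 14.65 -25.2 0 0; 30 14.65 -25.2 0 0; 30 14.65 -25.2 3 0; 30 14.65 -25.2 6 0; 30 14.65 -25.2 8.5 0; 30 14.65 -25.2 9.7 0; 30 14.65 -25.2 10.2 0; 30 14.65 -25.2 10.4 0; 30 14.65 -25.2 10.4 0'; python3 -c "
from h import *
go(630,66,219.5)"
```

```text
clock: 11.1
eef_pos: [631.1, 65.7, 222.3]
tcp_rot: [3.139, -0.008, 0.002]
contact_force: [0.0, 0.6, -1.9]
opening: 0.425
cm [-0.12 -0.03  0.28] roll deg 0.1 pose [631.1  65.7 222.3] yaw 0.002 F [ 0.   0.6 -1.9] op 0.425 t 11.1
```

```bash
python3 -m creep '30 -0.1 0 0.15 0; 30 -0.1 0 0.25 0; 30 -0.1 0 0.3 0; 30 -0.1 0 0.35 0; 30 -0.1 0 0.35 0'
```

```text
clock: 11.6
eef_pos: [630.3, 65.8, 219.7]
tcp_rot: [3.139, -0.008, 0.002]
contact_force: [-2.7, -0.2, 5.6]
opening: 0.426
```

```bash
python3 -m creep '50 0 0 -0.02 0; 60 0 0 -0.02 0; 80 0 0 -0.02 0; 100 0 0 -0.02 0; 100 0 0 -0.02 0; 100 0 0 -0.02 0; 100 0 0 -2 0; 100 0 0 -5 0; 100 0 0 -8 0; 100 0 0 -10.5 0; 100 0 0 -10.5 0; 100 0 0 -10.5 0; 100 0 0 -10.5 0'; python3 - <<'E'
from h import *
im,d=grab_frame("side"); cv2.imwrite("pics/s3.png",im)
go(457,-58,325)
E
```

```text
clock: 12.9
eef_pos: [629.0, 66.0, 323.5]
tcp_rot: [3.139, -0.006, 0.002]
contact_force: [-0.1, -0.3, 0.1]
opening: 0.998
cm [-17.22  12.37  -0.24] roll deg 0.1 pose [629.   66.  323.3] yaw 0.002 F [ 0.2  0.8 -0. ] op 1.001 t 12.95
```

View pics/s3.png

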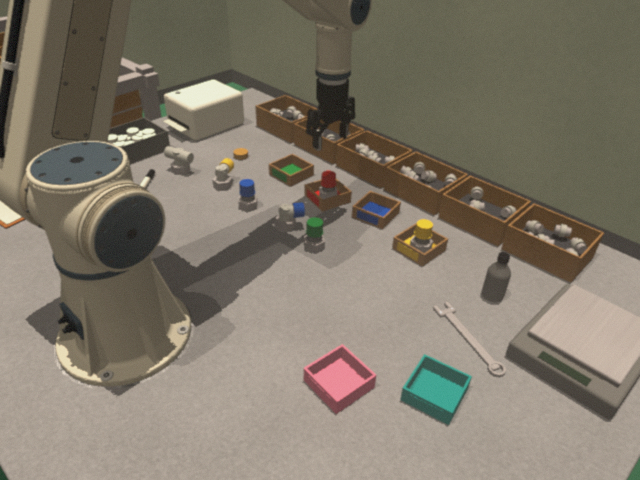

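The red straight is upright in its carton, cap at (329,180). Next is green at (315,230); the blue elbow starts at y≥11 and the fingers reach only to y≈-45.

```bash
python3 -m creep '100 -2 1.4 0 0; 100 -5 3.6 0 0; 100 -8 5.8 0 0; 100 -11 7.9 0 0; 100 -14 10 0 0; 100 -16 11.5 0 0; 100 -17.25 12.4 0 0; 100 -17.25 12.4 0 0; 100 -17.25 12.4 0 0; 100 -17.25 12.4 2.5 0; 100 -17.25 12.4 5 0; 100 -17.25 12.4 7.5 0; 100 -17.25 12.4 9.5 0; 100 -17.25 12.4 10.8 0; 100 -17.25 12.4 10.8 0; 100 -17.25 12.4 10.8 0; 100 -17.25 12.4 10.8 0'; python3 -c "
from h import *
go(457,-58,215)"
```

```text
clock: 14.65
eef_pos: [458.1, -58.4, 215.2]
tcp_rot: [3.139, -0.007, 0.002]
contact_force: [0.2, -0.8, 0.8]
opening: 0.997
cm [-0.11 -0.04  0.02] roll deg 0.1 pose [458.1 -58.4 215.2] yaw 0.002 F [ 0.2 -0.8  0.8] op 0.997 t 14.65
```

```bash
python3 -m creep '60 -0.1 0 0 0; 50 -0.1 0 0 0; 40 -0.1 0 0 0; 30 -0.1 0 0 0; 30 -0.1 0 0 0; 30 -0.1 0 0 0; 30 -0.1 0 0 0; 30 -0.1 0 0 0; 30 -0.1 0 -1 0; 30 -0.1 0 -3 0; 30 -0.1 0 -6 0; 30 -0.1 0 -9 0; 30 -0.1 0 -11 0; 30 -0.1 0 -11 0; 30 -0.1 0 -11 0'; python3 -c "
from h import *
go(644,222,325)"
```

```text
clock: 16.15
eef_pos: [456.0, -58.1, 325.1]
tcp_rot: [3.139, -0.008, 0.002]
contact_force: [0.1, -0.2, -4.1]
opening: 0.425
cm [ 18.86 -27.97   0.08] roll deg 0.1 pose [456.  -58.1 325.1] yaw 0.002 F [ 0.1 -0.2 -4.1] op 0.425 t 16.15
```

```bash
python3 -m creep '30 1 -1.5 0 0; 30 2.7 -4 0 0; 30 4.7 -7 0 0; 30 6.7 -10 0 0; 30 8.7 -13 0 0; 30 10.8 -16 0 0; 30 12.8 -19 0 0; 30 14.8 -22 0 0; 30 16.8 -25 0 0; 30 18.1 -27 0 0; 30 18.85 -28 0 0; 30 18.85 -28 0 0; 30 18.85 -28 0 0; 30 18.85 -28 3 0; 30 18.85 -28 6 0; 30 18.85 -28 8.5 0; 30 18.85 -28 9.7 0; 30 18.85 -28 10.2 0; 30 18.85 -28 10.3 0; 30 18.85 -28 10.3 0'; python3 -c "
from h import *
go(644,222,219.7)"
```

```text
clock: 18.15
eef_pos: [645.2, 222.0, 224.0]
tcp_rot: [3.14, -0.009, 0.002]
contact_force: [0.7, -0.7, -2.8]
opening: 0.423
cm [-0.12 -0.    0.43] roll deg 0.1 pose [645.2 222.  224. ] yaw 0.002 F [ 0.7 -0.7 -2.8] op 0.423 t 18.15
```

```bash
python3 -m creep '30 -0.1 0 0.2 0; 30 -0.1 0 0.35 0; 30 -0.1 0 0.4 0; 30 -0.1 0 0.45 0; 30 -0.1 0 0.5 0; 30 -0.1 0 0.5 0'
```

```text
clock: 18.75
eef_pos: [644.3, 222.1, 219.8]
tcp_rot: [3.14, -0.009, 0.002]
contact_force: [-3.1, -0.7, 4.8]
opening: 0.422
```

```bash
python3 -m creep '50 0 0 -0.02 0; 60 0 0 -0.02 0; 80 0 0 -0.02 0; 100 0 0 -0.02 0; 100 0 0 -0.02 0; 100 0 0 -0.02 0; 100 0 0 -2 0; 100 0 0 -5 0; 100 0 0 -8 0; 100 0 0 -10.5 0; 100 0 0 -10.5 0; 100 0 0 -10.5 0; 100 0 0 -10.5 0'; python3 - <<'E'
from h import *
im,d=grab_frame("side"); cv2.imwrite("pics/s4.png",im[120:300,180:480].repeat(2,0).repeat(2,1))
W=cloud("side",d)
q=W.reshape(-1,3); q=q[(abs(q[:,0]-453)<30)&(abs(q[:,1]-179)<30)&(q[:,2]>69)&(q[:,2]<77)]; print(len(q),cv2.minEnclosingCircle(q[:,:2].astype(np.float32)))
go(453,179,325)
E
```

```text
clock: 20.05
eef_pos: [642.8, 222.1, 323.6]
tcp_rot: [3.139, -0.008, 0.002]
contact_force: [-0.6, 0.5, 0.1]
opening: 1.0
98 ((451.32928466796875, 178.12960815429688), 20.85663604736328)
cm [-18.99   4.28  -0.29] roll deg 0.1 pose [642.8 222.1 323.3] yaw 0.002 F [-0.6 -0.8  0.1] op 1.001 t 20.1
```

View pics/s4.png

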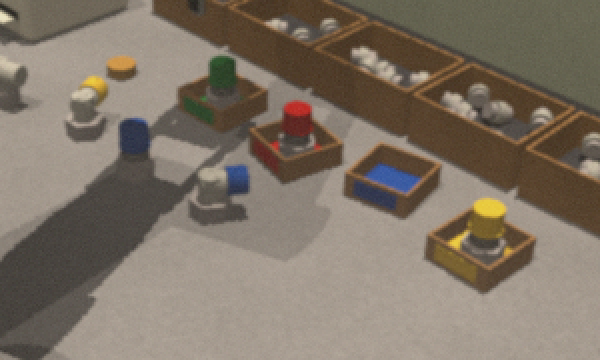

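In the 2x crop, green (222,85), red (297,130) and yellow (487,230) stand upright in their cartons. The blue carton (392,178) is empty, the elbows are unmoved, and the blue straight is at (135,145). Blue is next.

```bash
python3 -m creep '100 -2 0.5 0 0; 100 -5 1.1 0 0; 100 -8 1.8 0 0; 100 -11 2.5 0 0; 100 -14 3.2 0 0; 100 -17 3.8 0 0; 100 -19.05 4.3 0 0; 100 -19.05 4.3 0 0; 100 -19.05 4.3 0 0; 100 -19.05 4.3 2.5 0; 100 -19.05 4.3 5 0; 100 -19.05 4.3 7.5 0; 100 -19.05 4.3 9.5 0; 100 -19.05 4.3 10.8 0; 100 -19.05 4.3 10.8 0; 100 -19.05 4.3 10.8 0; 100 -19.05 4.3 10.8 0'; python3 -c "
from h import *
go(453,179,215)"
```

```text
clock: 21.8
eef_pos: [453.8, 178.7, 214.9]
tcp_rot: [3.14, -0.009, 0.002]
contact_force: [-0.8, -0.2, 0.1]
opening: 0.998
cm [-0.08 -0.03 -0.01] roll deg 0.1 pose [453.8 178.7 214.9] yaw 0.002 F [-0.8 -0.2  0.1] op 0.998 t 21.8
```

```bash
python3 -m creep '60 -0.1 0 0 0; 50 -0.1 0 0 0; 40 -0.1 0 0 0; 30 -0.1 0 0 0; 30 -0.1 0 0 0; 30 -0.1 0 0 0; 30 -0.1 0 0 0; 30 -0.1 0 0 0; 30 -0.1 0 -1 0; 30 -0.1 0 -3 0; 30 -0.1 0 -6 0; 30 -0.1 0 -9 0; 30 -0.1 0 -12 0; 30 -0.1 0 -12 0; 30 -0.1 0 -12 0'; python3 -c "
from h import *
go(665,-72,335)"
```

```text
clock: 23.3
eef_pos: [451.5, 178.9, 335.2]
tcp_rot: [3.14, -0.01, 0.002]
contact_force: [-0.6, 0.4, -3.4]
opening: 0.424
cm [21.3  25.12  0.26] roll deg 0.1 pose [451.5 178.9 335.2] yaw 0.002 F [-0.6  0.4 -3.4] op 0.424 t 23.3
```

```bash
python3 -m creep '30 1.2 1.4 0 0; 30 3.2 3.8 0 0; 30 5.5 6.5 0 0; 30 7.7 9.1 0 0; 30 10 11.8 0 0; 30 12.2 14.4 0 0; 30 14.5 17.1 0 0; 30 16.8 19.8 0 0; 30 18.8 22.2 0 0; 30 20.4 24.1 0 0; 30 21.3 25.1 0 0; 30 21.3 25.1 0 0; 30 21.3 25.1 0 0; 30 21.3 25.1 3 0; 30 21.3 25.1 6 0; 30 21.3 25.1 8.5 0; 30 21.3 25.1 10 0; 30 21.3 25.1 11 0; 30 21.3 25.1 11.2 0; 30 21.3 25.1 11.2 0'; python3 -c "
from h import *
go(665,-72,219.7)"
```

```text
clock: 25.3
eef_pos: [666.3, -71.7, 226.2]
tcp_rot: [3.14, -0.01, 0.002]
contact_force: [0.5, -0.0, -3.5]
opening: 0.427
cm [-0.14  0.02  0.65] roll deg 0.1 pose [666.3 -71.7 226.2] yaw 0.002 F [ 0.5 -0.  -3.5] op 0.427 t 25.3
```

```bash
python3 -m creep '30 -0.1 0 0.3 0; 30 -0.1 0 0.5 0; 30 -0.1 0 0.6 0; 30 -0.1 0 0.65 0; 30 -0.1 0 0.7 0; 30 -0.1 0 0.72 0; 30 -0.1 0 0.72 0'
```

```text
clock: 26.0
eef_pos: [665.4, -71.8, 219.6]
tcp_rot: [3.14, -0.011, 0.002]
contact_force: [-4.1, 0.6, 5.1]
opening: 0.424
```

Contact. I release, rise and back off toward the start side so that both cameras see clearly.

```bash
python3 -m creep '50 0 0 -0.02 0; 60 0 0 -0.02 0; 80 0 0 -0.02 0; 100 0 0 -0.02 0; 100 0 0 -0.02 0; 100 0 0 -0.02 0; 100 0 0 -2 0; 100 0 0 -5 0; 100 0 0 -8 0; 100 0 0 -11 0; 100 0 0 -14 0; 100 0 0 -14 0; 100 -4 4 -14 0; 100 -8 8 -14 0; 100 -12 12 -14 0; 100 -16 16 -14 0; 100 -20 20 -14 0; 100 -24 24 -14 0; 100 -28 28 -14 0; 100 -28 28 -14 0' && python3 -m creep '100 0 4 0 0; 100 0 8 0 0; 100 0 12 0 0; 100 0 16 0 0; 100 0 18 0 0; 100 0 18 0 0; 100 0 18 0 0; 100 0 18 0 0'; python3 - <<'E'
from h import *
im,d=grab_frame("side"); cv2.imwrite("pics/s5.png",im); it,dt=grab_frame("top"); cv2.imwrite("pics/t5.png",it)
Wt=cloud("top",dt).reshape(-1,3);Ws=cloud("side",d).reshape(-1,3)
for k,c in dict(red=(630,66),yellow=(630,-235),blue=(665,-72),green=(644,222)).items():
    for n,W in (("top",Wt),("side",Ws)):
        q=W[(abs(W[:,0]-c[0])<40)&(abs(W[:,1]-c[1])<40)&(W[:,2]>68)&(W[:,2]<85)]
        if len(q): e=cv2.minEnclosingCircle(q[:,:2].astype(np.float32)); print(k,n,len(q),(np.array(e[0])-c).round(1),round(e[1],1),"z",np.median(q[:,2]).round(1))
    q=Wt[(abs(Wt[:,0]-c[0])<70)&(abs(Wt[:,1]-c[1])<70)&(Wt[:,2]>24)&(Wt[:,2]<45)]
    if len(q): print("   rim",np.round(cv2.minAreaRect(q[:,:2].astype(np.float32)),1) if 0 else cv2.minAreaRect(q[:,:2].astype(np.float32))[:2])
for c in [(460,40),(470,310)]:
    q=Wt[(abs(Wt[:,0]-c[0])<60)&(abs(Wt[:,1]-c[1])<60)&(Wt[:,2]>12)]
    if len(q): print("elbow bounds",q.min(0).round(),q.max(0).round())
go(0,0,0)
E
```

```text
clock: 28.0
eef_pos: [382.6, -353.2, 356.6]
tcp_rot: [3.14, -0.01, 0.002]
contact_force: [1.5, -0.7, 0.0]
opening: 1.003
clock: 28.8
eef_pos: [382.9, -531.9, 356.3]
tcp_rot: [3.141, -0.009, 0.002]
contact_force: [0.2, 0.2, -0.8]
opening: 0.998
red top 185 [ 0.6 -1.1] 18.8 z 76.8
red side 116 [-3.5 -1.1] 22.2 z 74.9
   rim ((629.8812255859375, 65.92525482177734), (90.97306823730469, 92.14677429199219))
yellow top 180 [ 0.9 -2.3] 19.0 z 76.6
yellow side 168 [-1.6 -2. ] 20.7 z 75.1
   rim ((630.0848388671875, -234.79318237304688), (90.38825988769531, 92.83712005615234))
blue top 184 [2.  2.5] 19.2 z 76.7
blue side 133 [-0.6  1.9] 20.5 z 75.1
   rim ((665.0569458007812, -71.83297729492188), (92.77098846435547, 89.9095458984375))
green top 190 [0.4 0.5] 19.0 z 76.6
green side 97 [-2.1 -0.4] 18.7 z 74.9
   rim ((643.2383422851562, 221.55685424804688), (91.94721221923828, 91.18098449707031))
elbow bounds [441.  11.  15.] [508.  75.  68.]
elbow bounds [444. 279.  12.] [515. 339.  67.]
cm [-38.51 -53.34  35.25] roll deg 0.2 pose [ 383.1 -532.   356.8] yaw 0.003 F [0.2 0.7 0.2] op 1.003 t 28.9
```

View pics/s5.png

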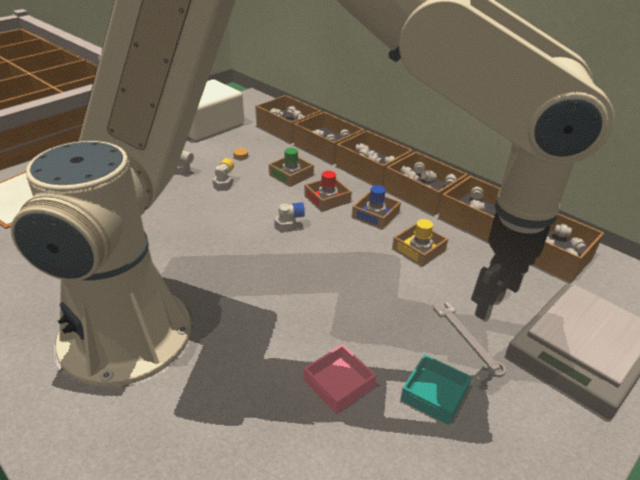

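View pics/t5.png

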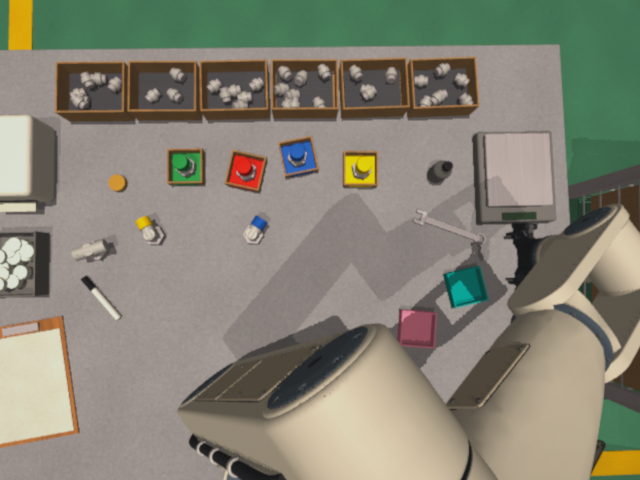

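Both views show the four caps upright in the cartons of their colours; in the top view they are green (183,164), red (246,170), blue (298,156) and yellow (360,169). The elbows are unchanged at (150,230) and (256,229), and the gripper hangs free. I'm handing in.

```bash
python3 -c "
from rig import *
print(sign_off())"
```

```text
the job is handed in; nothing more can be done
None
```

I gripped each of the four straight fittings by its cap, carried it to the carton of its colour, lowered it until the foot touched the floor, and released it. I handed in at about 29 s; sign-off gave no verdict.

- **Position:** in the last check the caps were within about 4 mm of their carton centres in both cameras, against the 22 mm allowed.
- **Height:** the cap tops were at 75–77 mm, where 76 mm is expected for a foot on the carton floor.
- **Upright:** I judged this by eye in both pictures and from the cap-top positions and heights, not by a tilt measurement.
- **Elbows:** their measured outlines matched the first picture to within about 1 mm.
- **Robot:** the gripper was open and clear of everything, with contact force near zero.

No check failed. The two cameras differed by 2–4 mm along x, most on red, which is slightly more than the stated calibration error but well inside the limits.

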